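# Sort the loose bits into the desk organiser trays

## Robot

A 6-joint arm with a two-finger parallel gripper is mounted at the origin on a cart in front of the work surface, level with it; the furniture and walls round the work are solid. World frame = base frame: x ahead of the robot, y to its left, z up, the work surface at z = 0. Lengths are in m, angles in degrees, forces in N, time in s.
With the tool pointing down it reaches from about 0.3 to 0.875 m from the base axis. Payload 6.4 kg.
Tool frame: the origin (TCP) lies midway between the tips of the shut fingers; the grasp point (between the pads) lies 19 mm behind it (bot.grip_depth is the z of the grasp point in the tool frame, in m); z points along the fingers, y is the line along which they close (so a half turn about z gives the same grasp; the last joint's range is limited). The gripper opens to 85 mm and grips with 20 to 120 N. Pads are 22 mm wide; open, the fingers measure 114 mm over their backs; the gripper's body (76 mm by 85 mm) begins 54 mm behind the grasp point. The pads swing forward as they close: fully open they stand 13 mm farther back than shut.
Start: joints at [61.347, 10.359, 92.074, -0, 77.567, -11.82], TCP at [0.167, 0.55, 0.231] pointing down, gripper open.
Joint ranges: [-171.53, 171.53], [-51.25, 118.39], [17.06, 147.69], [-65.23, 245.23], [0, 150.52], [-178.68, 178.68]. Speed limits (degrees/s): [147.25, 147.25, 172.46, 180, 180, 180].

## Interface

Orientations are given as a 3x3 rotation matrix whose columns are the frame's x, y, z axes.
In Python, from bench import bot gives the robot as it stands. The module is installed in compiled form; this text tells all that it offers.
- The arm moves only by the tool step_arm, never from a script. Its argument "targets" is one flat list of numbers, 7 for each row, row after row: the shift along the tool's x, y, z in m, then the turn, a rotation vector about the tool's x, y, z in rad, then the finger opening in m, from 0 to 0.0854. In form: [tx, ty, tz, rx, ry, rz, grip, tx, ty, tz, rx, ry, rz, grip, ...]. A call has 1 to 10 rows; each row shifts and turns the commanded pose from where the row before left it, along the tool's axes as they then stand; what a row does not reach is not made up. A row lasts 1/8 s, in which the tool goes at most 62.5 mm and 10.7 degrees, less where a joint would pass 70% of its speed; a pose out of reach is approached as far as the arm can. A call is refused whole if a number of a shift passes 0.0625 or a number of a turn 0.188, either way. A call with a gripper value outside its range is refused whole. The fingers move at their own pace and stop on an object; "squeeze" is the grip in N (left out, the last holds). Time passes only in rows, so rows that do not move let the fingers close. It gives the time, the measured TCP pose, the force, the opening and the grip force at its end, in the units of the state.
- bot.state(): the state, without advancing time (a new reading comes with each control period).
- bot.snapshot(name): name is "side" or "top"; returns the picture (400x640x3 uint8, red, green, blue); there is no depth.
- bot.camera_params(name): a dict with "fx", "fy", "cx", "cy" (pixels), "dist" ([k1, k2, p1, p2, k3] as OpenCV has them; the pictures are not rectified), "R" (3x3) and "t" (3): a world point X has camera coordinates R X + t. Camera axes: x right, y down, z forward; pixel columns grow to the right and rows downward; lengths in m; the calibration is good to about 2 mm. A picture is of the moment at which its call begins. camera_params takes no time and is no camera call.
- bot.finish_job(): hands the job in; it is judged then, once.
The state is a dict: "clock": time; "q": joint angles; "dq": joint speeds; "joint_efforts": joint torques, N m; "tcp_pos": TCP position; "orientation": TCP orientation; "ft_force": force on the tool from outside, world axes, zero at the start; "ft_torque": the same for the moment, N m; "grip_width": opening from 0.0 (shut) to 1.0 (fully open); "gripper_force": force on a finger pad.
Only numpy, scipy, OpenCV 4.12 (cv2) and the standard library are available. Lean on these libraries where they do the work, as an engineer would, in place of code of your own. Each camera call takes 0.05 s, during which the arm holds its last target. There are 200 camera calls.

## Task

Clear the handful of bits lying on the desk mat into the wooden desk organiser: lay one of the two AA cells lengthwise in each trough of the battery tray (either cell in either trough), the blue external drive in the large bay of the media tray and the USB stick in its small bay, and the marker lengthwise in the long pen tray. Each must end lying straight, flat on the floor and near the middle of its own trough or bay. Leave the tape roll and the white plug charger where they are.

Things in the scene. Friction and masses are not known exactly. Their poses are not given: they have to be found in the camera images.
- cell_a_mid (a point): AA cell, green and white cylinder, 15 mm across, 50 mm long, lying on its side on the desk mat; point at its centre (7.5 mm up), y along its length, z up. About 25 g. It does not roll.
- cell_b_mid (a point): AA cell, the same but red and white, 15 mm across, 50 mm long, lying on its side; point at its centre (7.5 mm up), y along its length, z up. It does not roll.
- drive_mid (a point): small dark blue external drive, flat slab 92 x 52 x 10 mm lying flat; point at its centre (5 mm up), x along its 92 mm length, y across its 52 mm width (grasp it across the width), z up. About 60 g.
- stick_mid (a point): USB stick, red body with metal plug, 17 mm wide, 46 mm long, 8 mm thick, lying flat; point at its centre (4 mm up), y along its length, z up. About 15 g.
- marker_mid (a point): capped marker pen, red and white, 135 mm long, about 16 mm thick, lying on the desk mat; point at its middle (8 mm up at the start), y along its length. About 15 g.
- battery_tray: small fixed tray of light wood lined with grey felt, 90 (x) by 78 mm (y), with two equal troughs side by side. Origin at the centre of its underside, z up. Troughs: floor 3 mm up, 32 mm wide (x), 68 mm long (y), centres at x = +24 and -24 mm. Rim 13 mm high, walls 5 mm thick; between the troughs a ridge 16 mm wide, 7 mm high; the x walls dip to 6 mm in the middle for the fingers.
- media_tray: fixed tray of the same make, 78 (x) by 166 mm (y), with a large bay and a small bay. Origin at the centre of its underside, z up. Floors 3 mm up. Large bay 68 (x) by 108 mm (y), centre y = -24 mm. Small bay 68 (x) by 36 mm (y), centre y = +60 mm (the stick lies along x). Rim 13 mm high; between the bays a ridge 12 mm wide, 7 mm high; finger dips (6 mm high) in the x walls by the large bay and the +y wall.
- pen_tray: fixed long narrow tray of the same make, 50 mm (x) by 166 mm (y), one trough of 40 mm by 156 mm. Origin at the centre of its underside, y along its length, z up. Floor 3 mm up, rim 13 mm high, walls 5 mm thick; the long walls dip to 6 mm over the middle 56 mm.
- tape_mid (a point): roll of black tape lying flat beside a tray, 58 mm across, 19 mm high; point at its centre. A loose bystander, to be left where it is.
- plug_mid (a point): white wall-plug charger lying among the bits, 64 x 42 x 28 mm; point 14 mm above the mat under its middle, x along its length. A loose bystander, to be left where it is.

How it is judged:
By the outcome, as a careful person would: the job done as asked, in the order asked, and still so for the second after the job is handed in, with the robot touching nothing.
It also fails if it takes over 104 s, if anything falls off the work surface, if the arm or the gripper's body presses on something with over 40 N, if the wrist force passes 120 N, or if a joint passes its speed limit or range.

## Working session

There is one attempt and no reset: what is moved stays moved. The work goes in short steps, Python scripts to look and compute and a tool call to move; the robot and the scene stay as the last step left them, time stands still between calls to the robot, and variables do not carry over. Pictures are saved under pics/ and viewed, at most 14 in all, crops included, and the job is handed in when it is done.

Besides the shell and the picture viewer there is one more tool, called after "Emit:" as a command line: name --argument value ..., lists and objects as JSON in quotes. step_arm: Moves the arm, as the interface text tells. Its arguments: {"type":"object","properties":{"targets":{"type":"array"},"squeeze":{"type":"number"}},"required":["targets"]}

```bash
mkdir -p pics; python3 - <<'E'
from bench import bot
import cv2
for n in("top","side"):
    im=bot.snapshot(n); cv2.imwrite(f"pics/{n}0.png",im[:,:,::-1]); p=bot.camera_params(n); print(n,p)
s=bot.state();print(s,bot.grip_depth)
E
```

```text
top {'fx': 364.2463694790357, 'fy': 364.2463694790357, 'cx': 318.66182419541275, 'cy': 194.57017664309618, 'dist': array([0.00025103, 0.        , 0.        , 0.        , 0.        ]), 'R': array([[-0.02860673, -0.99905705, -0.03265983],
       [-0.98996363,  0.03283981, -0.13745387],
       [ 0.1383968 ,  0.02839993, -0.98996958]]), 't': array([-0.02130515,  0.49027527,  0.98899236])}
side {'fx': 507.56881714088735, 'fy': 507.56881714088735, 'cx': 315.4536354642864, 'cy': 194.3334140327864, 'dist': array([-0.02667196,  0.        ,  0.        ,  0.        ,  0.        ]), 'R': array([[ 0.9650227 , -0.26116731,  0.02286554],
       [-0.09431862, -0.42723742, -0.89920642],
       [ 0.24461234,  0.86559795, -0.43692675]]), 't': array([-0.51672688,  0.05863305,  1.57577946])}
{'clock': 0.1, 'q': array([ 6.13454961e+01,  1.04012101e+01,  9.21244734e+01, -1.35220189e-03,
        7.75662362e+01, -1.18221827e+01]), 'dq': array([ 0.05438091, -0.06282202, -0.07091478,  0.02909254,  0.10527167,
        0.00896342]), 'joint_efforts': array([ 9.48338020e-04, -4.45868218e+01, -3.52242815e+01, -3.62202281e-04,
        3.89071443e-03,  5.42288842e-05]), 'tcp_pos': array([0.16627759, 0.54992909, 0.23045142]), 'orientation': array([[-9.57157661e-01,  2.89566315e-01, -7.49081753e-04],
       [ 2.89567122e-01,  9.57156658e-01, -1.41887044e-03],
       [ 3.06131502e-04, -1.57499216e-03, -9.99998713e-01]]), 'ft_force': array([-0.21525637,  0.95820198,  0.30765853]), 'ft_torque': array([0.07619202, 0.03027522, 0.01867498]), 'gripper_force': 0.0, 'grip_width': 0.9991913986640433} -0.0187
```

View pics/top0.png

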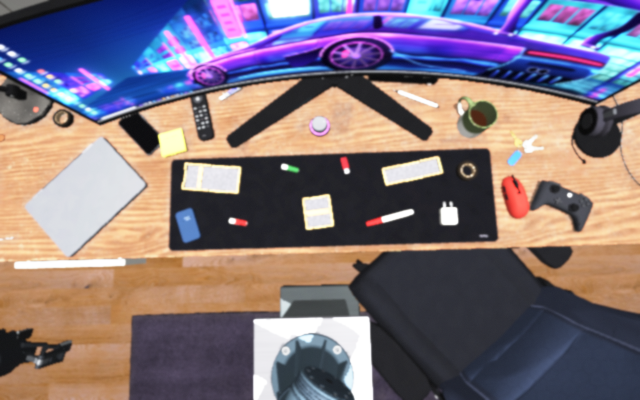

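View pics/side0.png

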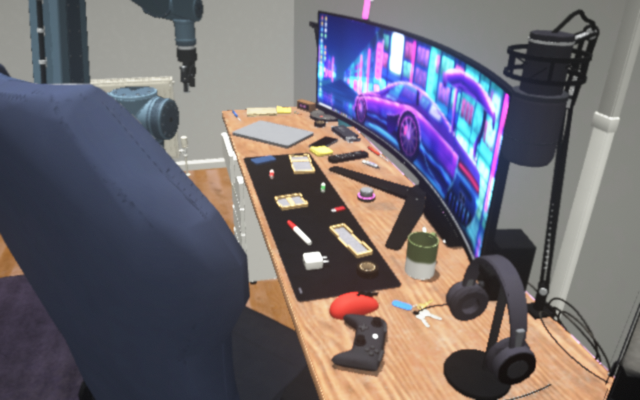

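```bash
cat > h.py <<'E'
from bench import bot
import cv2, numpy as np
def cam(n):
    p=bot.camera_params(n); K=np.array([[p["fx"],0,p["cx"]],[0,p["fy"],p["cy"]],[0,0,1]]); return K,p["dist"],p["R"],p["t"]
def cast(n,px,z):
    K,d,R,t=cam(n); u=cv2.undistortPoints(np.array(px,float).reshape(-1,1,2),K,d)[:,0]
    r=np.c_[u,np.ones(len(u))]@R; c=-R.T@t
    return c+r*((z-c[2])/r[:,2])[:,None]
def proj(n,X):
    K,d,R,t=cam(n); return cv2.projectPoints(np.array(X,float).reshape(-1,1,3),cv2.Rodrigues(R)[0],t,K,d)[0][:,0]
E
python3 - <<'E'
from h import *
im=np.mean([bot.snapshot("top").astype(float) for _ in range(4)],0).astype(np.uint8)
np.save("top.npy",im)
c=im[140:255,165:500,::-1]
big=cv2.resize(c,None,fx=4.6,fy=4.6,interpolation=cv2.INTER_CUBIC)
cv2.imwrite("pics/c1.png",big[:,:780]);cv2.imwrite("pics/c2.png",big[:,760:])
g=im.max(2)
m=(g>70).astype(np.uint8); m[:152]=0;m[242:]=0;m[:,:178]=0;m[:,490:]=0
n,l,st,ce=cv2.connectedComponentsWithStats(m)
for i in range(1,n):
    if st[i,4]<20: continue
    pts=np.argwhere(l==i)[:,::-1].astype(np.float32)
    col=im[l==i].mean(0).astype(int)
    w=cast("top",pts,0.008)[:,:2].astype(np.float32)
    (c,sz,a)=cv2.minAreaRect(w)
    print(ce[i].round(1),st[i,4],col,"w",w.mean(0).round(4),"rect",np.round(c,4),np.round(sz,4),round(a,1))
E
```

```text
[255.3 154.4] 994 [197 161 130] w [0.6185 0.1481] rect [0.6098 0.0486] [0.6592 0.0243] 87.9
[411.9 170.5] 1265 [221 216 201] w [ 0.5541 -0.3062] rect [ 0.5541 -0.3061] [0.0612 0.1773] 10.4
[344.9 164.8] 153 [192  99 107] w [ 0.5778 -0.1145] rect [ 0.5772 -0.1146] [0.0559 0.0254] 11.6
[211.1 177.8] 1760 [225 220 208] w [0.553  0.2777] rect [0.5533 0.2782] [0.177  0.0889] 83.3
[289.1 167.8] 137 [130 179 138] w [0.5747 0.0483] rect [0.5751 0.0469] [0.0583 0.0227] 76.5
[467.7 169.8] 186 [136 120  99] w [ 0.5505 -0.465 ] rect [ 0.5506 -0.4651] [0.046  0.0458] 40.7
[317.5 211.7] 1072 [225 220 204] w [ 0.4437 -0.0309] rect [ 0.4441 -0.0307] [0.1007 0.0886] 6.2
[448.4 214.3] 425 [214 214 214] w [ 0.4248 -0.4004] rect [ 0.4282 -0.401 ] [0.0531 0.0692] 85.8
[188.  225.2] 624 [ 85 123 182] w [0.4167 0.343 ] rect [0.4176 0.3449] [0.098  0.0581] 18.0
[389.9 217.2] 406 [208 165 165] w [ 0.4216 -0.2359] rect [ 0.4214 -0.2349] [0.0235 0.1446] 13.5
[237.4 221.5] 151 [199 122 122] w [0.4226 0.1997] rect [0.4223 0.1988] [0.06   0.0218] 77.1
[483.4 235.5] 37 [106 103 115] w [ 0.3625 -0.4924] rect [ 0.3623 -0.4927] [0.0249 0.0083] 88.3
[477. 241.] 25 [101  79  70] w [ 0.3476 -0.4735] rect [ 0.3476 -0.4734] [0.066 0.   ] 88.3
```

View pics/c1.png

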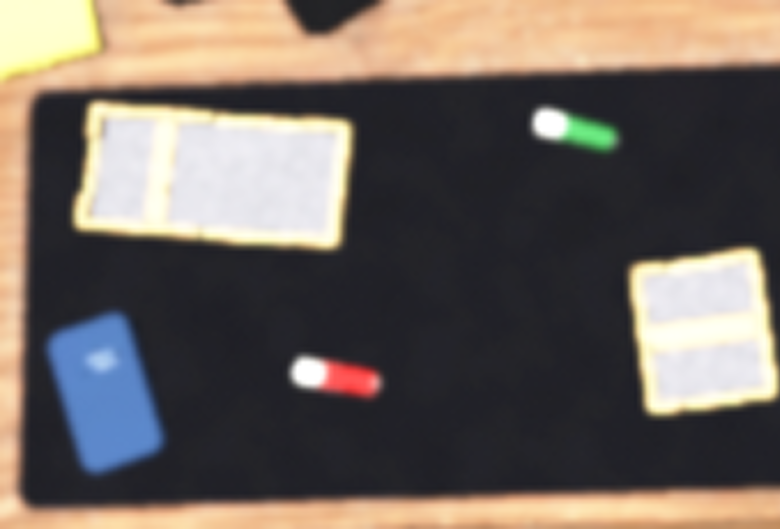

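View pics/c2.png

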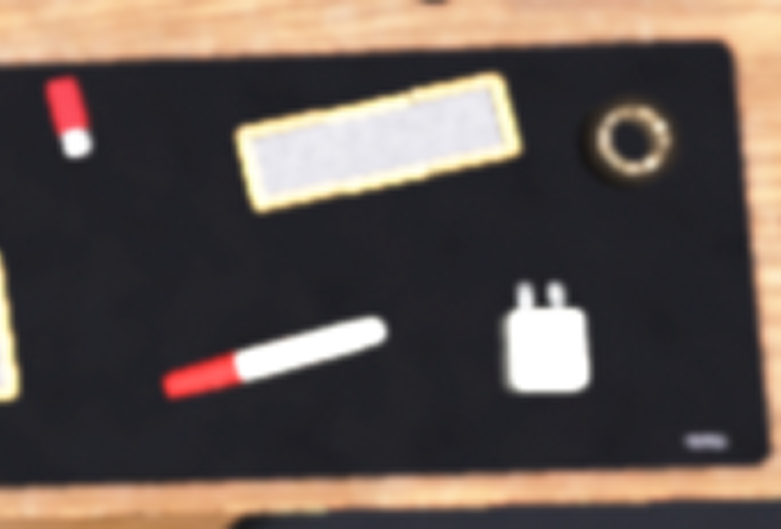

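The top view shows the mat: media tray at (211,178) with its small bay on the left, battery tray at (318,212), pen tray at (412,171). The green cell is at (289,168), red cell (237,222), drive (188,225), stick (345,165) and marker (390,217). The two bystanders are the plug (448,214) and the tape (468,170). Next I'll refine these at half height and check them against the side camera.

```bash
cat >> h.py <<'E'
S={"cell_a":(289,168,.0075),"cell_b":(237,222,.0075),"drive":(188,225,.005),"stick":(345,165,.004),"marker":(390,217,.008),"battery":(318,212,.0065),"media":(211,178,.0065),"pen":(412,171,.0065)}
def find(im,u,v,z,thr=90,f=4,n="top"):
    g=cv2.resize(im.max(2),None,fx=f,fy=f,interpolation=cv2.INTER_CUBIC)
    m=(g>thr).astype(np.uint8); cs,_=cv2.findContours(m,cv2.RETR_EXTERNAL,cv2.CHAIN_APPROX_NONE)
    c=max(cs,key=lambda c:cv2.pointPolygonTest(c,((u+.5)*f,(v+.5)*f),True))
    w=cast(n,(c[:,0]+.5)/f-.5,z)[:,:2]
    (ce,sz,a)=cv2.minAreaRect((w*1000).astype(np.float32))
    if sz[0]<sz[1]: a+=90   # long axis dir deg from world x
    return np.array(ce)/1000,sorted(sz),(a-90+90)%180-90  # yaw of long axis from world +y
E
python3 - <<'E'
from h import *
im=np.load("top.npy"); sd=bot.snapshot("side")
for k,(u,v,z) in S.items():
    for t in (90,130):
        c,s,a=find(im,u,v,z,t); print(k,t,c.round(4),np.round(s,1),round(a,1), end=" | ")
    p=proj("side",[[c[0],c[1],z]])[0]; print("side px",p.round(1),sd[int(p[1]+.5),int(p[0]+.5)])
    try:
        c,s,a=find(sd,p[0],p[1],z,110,n="side"); print("     side:",c.round(4),np.round(s,1),round(a,1))
    except Exception as e: print(e)
E
```

```text
cell_a 90 [ 0.3957 -0.0076] [ 908.8 1910.1] -0.9 | cell_a 130 [ 0.3949 -0.0111] [ 907.2 1902.6] -0.9 | side px [274.9 200.3] [137 115  82]
     side: [3.6684 3.2724] [ 8274.  11828.3] -89.3
cell_b 90 [ 0.3957 -0.0076] [ 908.8 1910.1] -0.9 | cell_b 130 [ 0.3949 -0.0111] [ 907.2 1902.6] -0.9 | side px [274.9 200.3] [137 115  82]
     side: [3.6684 3.2724] [ 8274.  11828.3] -89.3
drive 90 [ 0.3958 -0.0074] [ 911.  1914.7] -0.9 | drive 130 [ 0.395 -0.011] [ 909.4 1907.2] -0.9 | side px [274.9 200.9] [100  85  64]
     side: [3.6803 3.2883] [ 8301.7 11868. ] -89.3
stick 90 [ 0.3959 -0.0074] [ 911.9 1916.6] -0.9 | stick 130 [ 0.395  -0.0109] [ 910.3 1909. ] -0.9 | side px [275.  201.2] [100  85  64]
     side: [3.6851 3.2947] [ 8312.8 11883.8] -89.3
marker 90 [ 0.3957 -0.0076] [ 908.4 1909.2] -0.9 | marker 130 [ 0.3948 -0.0112] [ 906.8 1901.7] -0.9 | side px [274.9 200.1] [137 115  82]
     side: [3.666  3.2692] [ 8268.4 11820.4] -89.3
battery 90 [ 0.3958 -0.0075] [ 909.7 1912. ] -0.9 | battery 130 [ 0.3949 -0.0111] [ 908.1 1904.4] -0.9 | side px [274.9 200.5] [100  85  64]
     side: [3.6732 3.2788] [ 8285.1 11844.2] -89.3
media 90 [ 0.3958 -0.0075] [ 909.7 1912. ] -0.9 | media 130 [ 0.3949 -0.0111] [ 908.1 1904.4] -0.9 | side px [274.9 200.5] [100  85  64]
     side: [3.6732 3.2788] [ 8285.1 11844.2] -89.3
pen 90 [ 0.3958 -0.0075] [ 909.7 1912. ] -0.9 | pen 130 [ 0.3949 -0.0111] [ 908.1 1904.4] -0.9 | side px [274.9 200.5] [100  85  64]
     side: [3.6732 3.2788] [ 8285.1 11844.2] -89.3
```

```bash
python3 - <<'E'
s=open('h.py').read()
s=s.replace("cv2.RETR_EXTERNAL","cv2.RETR_LIST").replace("max(cs,key=lambda c:cv2.pointPolygonTest(c,((u+.5)*f,(v+.5)*f),True))","min((c for c in cs if cv2.pointPolygonTest(c,((u+.5)*f,(v+.5)*f),False)>0 and cv2.contourArea(c)>30*f*f),key=cv2.contourArea)")
s+='''
Rdown=lambda y:np.array([[np.cos(y),np.sin(y),0],[np.sin(y),-np.cos(y),0],[0,0,-1.]])
def plan(tgt,axis,n,step=.055):
    """print n rows to bring TCP to tgt (world) with the fingers closing along world direction 'axis' (deg from world x)"""
    from scipy.spatial.transform import Rotation as Q
    s=bot.state(); p=s["tcp_pos"].copy(); R=s["orientation"].copy()
    best=None
    for k in (0,180):
        a=np.radians(axis+k); G=np.c_[[np.sin(a),-np.cos(a),0],[np.cos(a),np.sin(a),0],[0,0,-1]]
        r=Q.from_matrix(R.T@G).as_rotvec()
        if best is None or np.linalg.norm(r)<np.linalg.norm(best): best=r
    print("q6",s["q"][5].round(1),"turn",best.round(3),"dist",(np.array(tgt)-p).round(4))
    r=best/n
    for i in range(n):
        t=R.T@((np.array(tgt)-p)/(n-i)); t=t.round(4); rr=r.round(3); print([*t.tolist(),*rr.tolist()])
        p+=R@t; R=R@Q.from_rotvec(rr).as_matrix()
'''
open('h.py','w').write(s)
E
python3 - <<'E'
from h import *
im=np.load("top.npy"); sd=bot.snapshot("side")
for k,(u,v,z) in S.items():
    for t in (90,130):
        try: c,s,a=find(im,u,v,z,t); print(k,t,c.round(4),np.round(s,1),round(a,1), end=" | ")
        except Exception as e: print(k,t,e)
    p=proj("side",[[c[0],c[1],z]])[0]; print("side px",p.round(1),sd[int(p[1]+.5),int(p[0]+.5)])
    try:
        c,s,a=find(sd,p[0],p[1],z,110,n="side"); print("     side:",c.round(4),np.round(s,1),round(a,1))
    except Exception as e: print(e)
plan([.575,.047,.1],13,10)
E
```

```text
cell_a 90 [0.5755 0.047 ] [22.  57.4] -13.2 | cell_a 130 [0.5749 0.0477] [19.8 54.8] -16.2 | side px [322.9 187.8] [124 200 128]
     side: [0.577  0.0575] [17.7 82.6] -17.2
cell_b 90 [0.4227 0.1995] [21.6 59.8] -12.4 | cell_b 130 [0.4228 0.1996] [19.3 57.1] -11.1 | side px [271.4 174.2] [250 122 116]
     side: [0.4238 0.2083] [19.7 91.4] -11.9
drive 90 [0.4176 0.3462] [56.5 96.5] -72.1 | drive 130 [0.4176 0.3462] [52.7 92.8] -71.9 | side px [263.1 160.1] [ 93 119 169]
     side: [3.6803 3.2883] [ 8301.7 11868. ] -89.3
stick 90 [ 0.578  -0.1147] [24.4 54.9] -77.8 | stick 130 [ 0.5778 -0.1146] [21.8 52.5] -76.7 | side px [337.7 209.9] [169  55  57]
     side: [ 0.58   -0.1053] [30.1 54.4] -77.3
marker 90 [ 0.4214 -0.2347] [ 22.7 144.2] 13.6 | marker 130 [ 0.4214 -0.2347] [ 20.5 142. ] 13.6 | side px [298.7 232.9] [255 255 254]
     side: [ 0.4228 -0.226 ] [ 23.9 158.4] 13.6
battery 90 [ 0.4442 -0.0309] [88.1 99.8] -83.6 | battery 130 [ 0.4442 -0.0309] [86.1 97.8] -83.7 | side px [291.  201.7] [254 250 207]
     side: [ 0.4455 -0.0221] [103.6 110.7] 6.0
media 90 [0.5536 0.2787] [ 88.8
[... 166 characters left out ...]
0.3066] [ 60.4 176.6] 10.4 | pen 130 [ 0.5544 -0.3066] [ 58.3 174.6] 10.4 | side px [350.1 240.6] [213 212 218]
     side: [ 0.5559 -0.2972] [ 65.5 190.2] 10.4Traceback (most recent call last):
  File "<stdin>", line 11, in <module>
  File "h.py", line 29, in plan
    r=Q.from_matrix(R.T@G).as_rotvec()
      ~~~~~~~~~~~~~^^^^^^^
  File "scipy/spatial/transform/_rotation.pyx", line 1143, in scipy.spatial.transform._rotation.Rotation.from_matrix
ValueError: Non-positive determinant (left-handed or null coordinate frame) in rotation matrix 0: [[-4.97434124e-01 -8.67501753e-01 -3.70477604e-05]
 [-8.67501725e-01  4.97434096e-01  2.78771572e-04]
 [ 2.23406008e-04 -1.70809488e-04  9.99999960e-01]].
```

```bash
sed -i 's/\[np.sin(a),-np.cos(a),0\],\[np.cos/[-np.sin(a),np.cos(a),0],[np.cos/' h.py; python3 -c "
from h import *
plan([.51,.05,.06],-14.5,15)"
```

```text
q6 -11.8 turn [-0.    0.    1.53] dist [ 0.3435 -0.5003 -0.1711]
[-0.0316, -0.0253, 0.0114, -0.0, 0.0, 0.102]
[-0.034, -0.0219, 0.0114, -0.0, 0.0, 0.102]
[-0.036, -0.0184, 0.0114, -0.0, 0.0, 0.102]
[-0.0377, -0.0146, 0.0114, -0.0, 0.0, 0.102]
[-0.039, -0.0107, 0.0114, -0.0, 0.0, 0.102]
[-0.0399, -0.0067, 0.0114, -0.0, 0.0, 0.102]
[-0.0404, -0.0025, 0.0114, -0.0, 0.0, 0.102]
[-0.0404, 0.0016, 0.0114, -0.0, 0.0, 0.102]
[-0.0401, 0.0057, 0.0114, -0.0, 0.0, 0.102]
[-0.0393, 0.0097, 0.0114, -0.0, 0.0, 0.102]
[-0.0381, 0.0137, 0.0114, -0.0, 0.0, 0.102]
[-0.0365, 0.0175, 0.0115, -0.0, 0.0, 0.102]
[-0.0345, 0.0211, 0.0114, -0.0, 0.0, 0.102]
[-0.0322, 0.0245, 0.0115, -0.0, 0.0, 0.102]
[-0.0295, 0.0276, 0.0114, -0.0, 0.0, 0.102]
```

Emit:
step_arm --targets '[-0.032, -0.025, 0.011, 0, 0, 0.102, 0, -0.034, -0.022, 0.011, 0, 0, 0.102, 0, -0.036, -0.018, 0.011, 0, 0, 0.102, 0, -0.038, -0.015, 0.011, 0, 0, 0.102, 0, -0.039, -0.011, 0.011, 0, 0, 0.102, 0, -0.04, -0.007, 0.011, 0, 0, 0.102, 0, -0.04, -0.003, 0.011, 0, 0, 0.102, 0, -0.04, 0.002, 0.011, 0, 0, 0.102, 0, -0.04, 0.006, 0.011, 0, 0, 0.102, 0, -0.039, 0.01, 0.011, 0, 0, 0.102, 0]'

```text
clock: 1.65
tcp_pos: [0.3966, 0.2164, 0.1213]
orientation: [[-0.251, 0.968, 0.001], [0.968, 0.251, 0.0], [0.0, 0.001, -1.0]]
ft_force: [0.6, -0.1, -0.0]
grip_width: -0.0
gripper_force: 0.0
```

Emit:
step_arm --targets '[-0.038, 0.014, 0.011, 0, 0, 0.102, 0, -0.037, 0.018, 0.011, 0, 0, 0.102, 0, -0.035, 0.021, 0.011, 0, 0, 0.102, 0, -0.032, 0.025, 0.011, 0, 0, 0.102, 0, -0.03, 0.028, 0.011, 0, 0, 0.102, 0, 0, 0, 0, 0, 0, 0, 0]'

```text
clock: 2.4
tcp_pos: [0.513, 0.0474, 0.0658]
orientation: [[0.254, 0.967, 0.0], [0.967, -0.254, -0.0], [-0.0, 0.0, -1.0]]
ft_force: [-0.0, 0.1, -0.1]
grip_width: 0.0
gripper_force: 0.0
```

Emit:
step_arm --targets '[0, 0, 0.045, 0, 0, 0, 0, 0, 0, 0.01, 0, 0, 0, 0, 0, 0, 0.003, 0, 0, 0, 0, 0, 0, 0, 0, 0, 0, 0]'

```text
clock: 2.9
tcp_pos: [0.5125, 0.0499, 0.0093]
orientation: [[0.249, 0.968, 0.001], [0.968, -0.249, -0.0], [0.0, 0.001, -1.0]]
ft_force: [-1.0, -0.4, -0.6]
grip_width: 0.006
gripper_force: 0.0
```

Emit:
step_arm --targets '[0, 0, 0.0015, 0, 0, 0, 0, 0, 0, 0, 0, 0, 0, 0]'

```text
clock: 3.15
tcp_pos: [0.5123, 0.0496, 0.0075]
orientation: [[0.25, 0.968, 0.001], [0.968, -0.25, -0.0], [0.0, 0.001, -1.0]]
ft_force: [-0.5, -0.0, 0.8]
grip_width: 0.002
gripper_force: 0.0
```

Emit:
step_arm --targets '[0, 0, 0.0015, 0, 0, 0, 0, 0, 0, 0, 0, 0, 0, 0]'

```text
clock: 3.4
tcp_pos: [0.5117, 0.0496, 0.0053]
orientation: [[0.25, 0.968, -0.0], [0.968, -0.25, -0.0], [-0.0, -0.0, -1.0]]
ft_force: [-0.5, 0.7, -0.3]
grip_width: 0.001
gripper_force: 0.0
```

Emit:
step_arm --targets '[0, 0, 0.0015, 0, 0, 0, 0, 0, 0, 0, 0, 0, 0, 0]'

```text
clock: 3.65
tcp_pos: [0.5117, 0.0496, 0.0036]
orientation: [[0.25, 0.968, -0.0], [0.968, -0.25, 0.0], [-0.0, -0.0, -1.0]]
ft_force: [0.6, -0.3, -0.7]
grip_width: 0.002
gripper_force: 0.0
```

Emit:
step_arm --targets '[0, 0, 0.0015, 0, 0, 0, 0, 0, 0, 0, 0, 0, 0, 0]'

```text
clock: 3.9
tcp_pos: [0.5117, 0.0496, 0.0021]
orientation: [[0.25, 0.968, -0.0], [0.968, -0.25, 0.0], [-0.0, -0.0, -1.0]]
ft_force: [-0.2, 0.8, -0.0]
grip_width: 0.002
gripper_force: 0.0
```

```bash
python3 - <<'E'
from h import *
im=bot.snapshot("side"); s=bot.state(); p=proj("side",[s["tcp_pos"],[.5745,.0475,.0075],[.5757,.0575,.0075]]); print(p.round(1),s["tcp_pos"])
x0,y0=250,140; c=im[y0:y0+80,x0:x0+110,::-1]
c=cv2.resize(c,None,fx=7,fy=7,interpolation=cv2.INTER_CUBIC)
for q in p: cv2.drawMarker(c,tuple(int(v) for v in ((q-[x0,y0]+.5)*7)),(255,0,255),0,12,1)
cv2.imwrite("pics/s1.png",c)
t=bot.snapshot("top"); x0,y0=250,130; c=cv2.resize(t[y0:y0+80,x0:x0+110,::-1],None,fx=7,fy=7,interpolation=cv2.INTER_CUBIC)
for q in proj("top",[s["tcp_pos"]]): cv2.drawMarker(c,tuple(int(v) for v in ((q-[x0,y0]+.5)*7)),(255,0,255),0,12,1)
cv2.imwrite("pics/t1.png",c)
E
```

```text
[[305.  190.6]
 [322.8 187.8]
 [322.4 186.6]] [0.51173673 0.04957792 0.0022046 ]
```

View pics/s1.png

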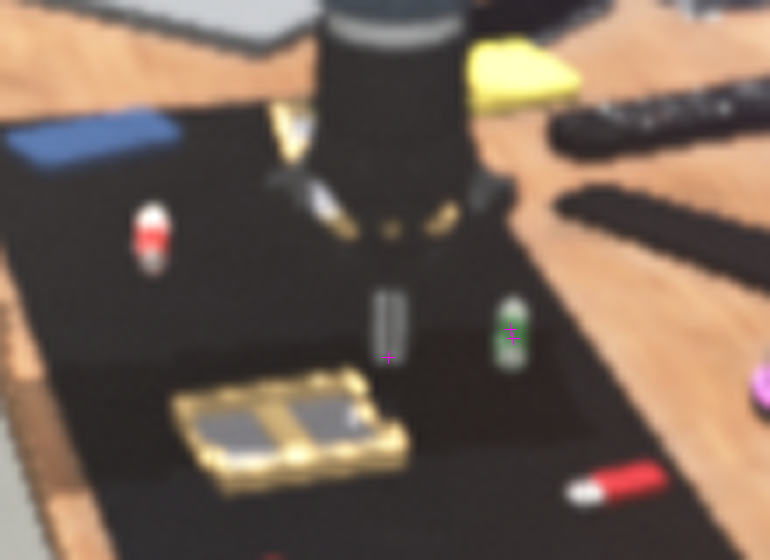

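View pics/t1.png

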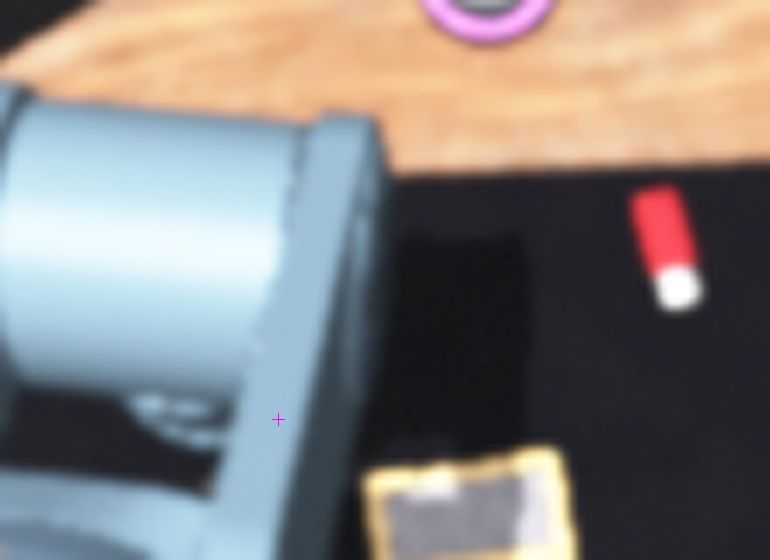

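The fingertips, at about (305,191) in the side view, sit on the projected TCP, and there is no contact at 2 mm. So the mat lies at z≈0 and the calibration can be trusted. The green cell straddle point is at about (323,188).

Emit:
step_arm --targets '[0, 0, -0.045, 0, 0, 0, 0.05, 0.007, 0.031, 0, 0, 0, 0, 0.05, 0.007, 0.031, 0, 0, 0, 0, 0.05, 0, 0, 0.03, 0, 0, 0, 0.05, 0, 0, 0.012, 0, 0, 0, 0.05, 0, 0, 0, 0, 0, 0, 0.05]' --squeeze 30

```text
clock: 4.75
tcp_pos: [0.5738, 0.0478, 0.0041]
orientation: [[0.25, 0.968, -0.003], [0.968, -0.25, 0.0], [-0.0, -0.003, -1.0]]
ft_force: [0.2, -0.2, 1.0]
grip_width: 0.586
gripper_force: 0.0
```

Emit:
step_arm --targets '[0, 0, 0, 0, 0, 0, 0, 0, 0, 0, 0, 0, 0, 0, 0, 0, 0, 0, 0, 0, 0, 0, 0, 0, 0, 0, 0, 0]'

```text
clock: 5.25
tcp_pos: [0.5762, 0.0476, 0.0064]
orientation: [[0.25, 0.968, 0.002], [0.968, -0.25, -0.0], [0.0, 0.002, -1.0]]
ft_force: [-1.5, 0.0, 6.5]
grip_width: 0.158
gripper_force: 31.9
```

Emit:
step_arm --targets '[0, 0, -0.02, 0, 0, 0, 0, 0, 0, -0.04, 0, 0, 0, 0, 0, 0, 0, 0, 0, 0, 0]'

```text
clock: 5.62
tcp_pos: [0.5784, 0.0473, 0.0698]
orientation: [[0.25, 0.968, 0.008], [0.968, -0.25, -0.001], [0.001, 0.008, -1.0]]
ft_force: [0.7, -0.2, -1.0]
grip_width: 0.161
gripper_force: 31.2
```

```bash
python3 - <<'E'
from h import *
im=bot.snapshot("side"); s=bot.state(); p=proj("side",[s["tcp_pos"]]); print(s["grip_width"],s["gripper_force"],s["tcp_pos"])
x0,y0=290,135; c=im[y0:y0+60,x0:x0+60,::-1]
c=cv2.resize(c,None,fx=9,fy=9,interpolation=cv2.INTER_CUBIC)
for q in p: cv2.drawMarker(c,tuple(int(v) for v in ((q-[x0,y0]+.5)*9)),(255,0,255),0,12,1)
cv2.imwrite("pics/s2.png",c)
c,_,a=find(np.load("top.npy"),318,212,.0065); th=6.4
print(c); d=np.array([np.cos(np.radians(th)),np.sin(np.radians(th))])
c=np.array([.4442,-.0309])
t=c+.024*d; print(t,c-.024*d); plan([*t,.065],th,4)
E
```

```text
0.16162927384743478 31.20442271232605 [0.57693985 0.04747493 0.06784861]
[ 0.44419031 -0.03088604]
[ 0.46805043 -0.02822475] [ 0.42034957 -0.03357525]
q6 7.5 turn [ 0.004  0.    -0.365] dist [-0.1089 -0.0757 -0.0028]
[-0.0251, -0.0216, 0.0006, 0.001, 0.0, -0.091]
[-0.0231, -0.0238, 0.0006, 0.001, 0.0, -0.091]
[-0.0208, -0.0258, 0.0007, 0.001, 0.0, -0.091]
[-0.0184, -0.0277, 0.0007, 0.001, 0.0, -0.091]
```

View pics/s2.png

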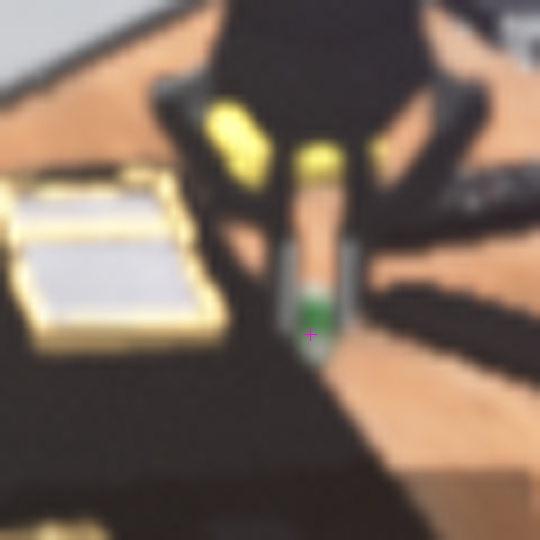

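The side crop shows the green cell held level between the pads at about (310,315). I'll carry it to the far trough.

Emit:
step_arm --targets '[-0.025, -0.022, 0, 0, 0, -0.091, 0, -0.023, -0.024, 0, 0, 0, -0.091, 0, -0.021, -0.026, 0, 0, 0, -0.091, 0, -0.018, -0.028, 0, 0, 0, -0.091, 0, 0, 0, 0.02, 0, 0, 0, 0, 0, 0, 0.015, 0, 0, 0, 0, 0, 0, 0, 0, 0, 0, 0, 0, 0, 0, 0, 0, 0, 0]'

```text
clock: 6.68
tcp_pos: [0.4656, -0.0274, 0.0303]
orientation: [[-0.111, 0.994, -0.0], [0.994, 0.111, 0.0], [0.0, -0.0, -1.0]]
ft_force: [-0.2, 0.2, 0.5]
grip_width: 0.158
gripper_force: 31.2
```

```bash
python3 -c "
from h import *
plan([.4680,-.0282,.01],6.4,2); print(bot.state()['ft_force'])"
```

```text
q6 -24.4 turn [-0. -0. -0.] dist [ 0.0024 -0.0008 -0.0203]
[-0.0006, 0.0011, 0.0102, -0.0, -0.0, -0.0]
[-0.0005, 0.0012, 0.0101, -0.0, -0.0, -0.0]
[-0.24325539  0.19795155  0.50887496]
```

Emit:
step_arm --targets '[-0.001, 0.002, 0.014, 0, 0, 0, 0, 0, 0, 0.0065, 0, 0, 0, 0, 0, 0, 0, 0, 0, 0, 0]'

```text
clock: 7.05
tcp_pos: [0.4673, -0.0282, 0.0093]
orientation: [[-0.111, 0.994, -0.001], [0.994, 0.111, 0.0], [0.0, -0.001, -1.0]]
ft_force: [-0.1, 0.3, -0.5]
grip_width: 0.159
gripper_force: 31.7
```

Emit:
step_arm --targets '[0, 0, 0, 0, 0, 0, 0.03, 0, 0, 0, 0, 0, 0, 0.03, 0, 0, -0.02, 0, 0, 0, 0.03, 0, 0, -0.04, 0, 0, 0, 0.05, 0, 0, 0, 0, 0, 0, 0.05]'

```text
clock: 7.68
tcp_pos: [0.4699, -0.0291, 0.0726]
orientation: [[-0.111, 0.994, 0.006], [0.994, 0.111, -0.002], [-0.003, 0.006, -1.0]]
ft_force: [0.2, -0.2, 0.2]
grip_width: 0.583
gripper_force: 0.0
```

```bash
python3 -c "
from h import *
plan([.4224,.1992,.045],-12,6)"
```

```text
q6 -24.4 turn [0.006 0.002 0.321] dist [-0.0475  0.2283 -0.0276]
[0.0387, -0.0037, 0.0045, 0.001, 0.0, 0.053]
[0.0385, -0.0057, 0.0045, 0.001, 0.0, 0.053]
[0.0381, -0.0077, 0.0045, 0.001, 0.0, 0.053]
[0.0376, -0.0098, 0.0045, 0.001, 0.0, 0.053]
[0.037, -0.0117, 0.0045, 0.001, 0.0, 0.053]
[0.0364, -0.0137, 0.0045, 0.001, 0.0, 0.053]
```

Emit:
step_arm --targets '[0.039, -0.004, 0.004, 0, 0, 0.053, 0.05, 0.039, -0.006, 0.004, 0, 0, 0.053, 0.05, 0.038, -0.008, 0.004, 0, 0, 0.053, 0.05, 0.038, -0.01, 0.005, 0, 0, 0.054, 0.05, 0.037, -0.012, 0.005, 0, 0, 0.054, 0.05, 0.036, -0.014, 0.005, 0, 0, 0.054, 0.05, 0, 0, 0, 0, 0, 0, 0.05, 0, 0, 0, 0, 0, 0, 0.05]'

```text
clock: 8.68
tcp_pos: [0.4178, 0.2004, 0.0423]
orientation: [[0.207, 0.978, -0.001], [0.978, -0.207, -0.0], [-0.001, -0.001, -1.0]]
ft_force: [0.4, 0.6, 0.1]
grip_width: 0.588
gripper_force: 0.0
```

```bash
python3 -c "
from h import *
plan([.4224,.1992,.0045],-12,2)
im=bot.snapshot('top');cv2.imwrite('pics/t2.png',cv2.resize(im[150:250,220:360,::-1],None,fx=5,fy=5,interpolation=2))
"
```

```text
q6 22.9 turn [-0.001  0.001  0.001] dist [ 0.0046 -0.0012 -0.0378]
[-0.0001, 0.0024, 0.0189, -0.0, 0.0, 0.0]
[-0.0001, 0.0024, 0.0189, -0.0, 0.0, 0.0]
```

View pics/t2.png

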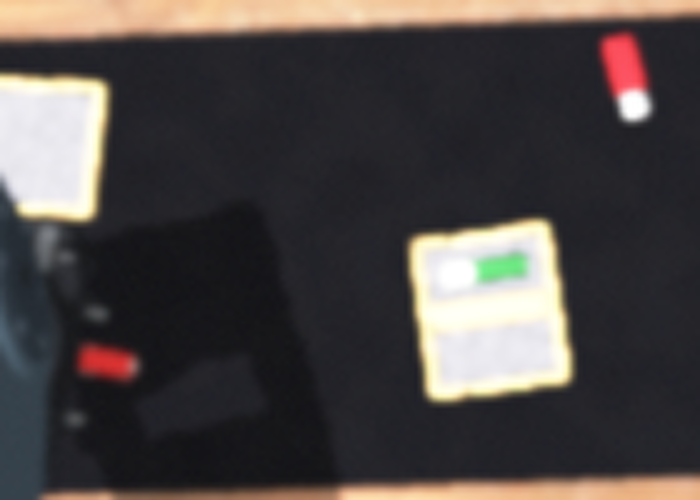

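The green cell lies straight and central in the far trough, at about (483,268) in the crop. The gripper straddles the red cell at (108,363).

Emit:
step_arm --targets '[0, 0.005, 0.025, 0, 0, 0, 0.05, 0, 0, 0.012, 0, 0, 0, 0.05, 0, 0, 0, 0, 0, 0, 0.05, 0, 0, 0, 0, 0, 0, 0, 0, 0, 0, 0, 0, 0, 0, 0, 0, 0, 0, 0, 0, 0, 0, 0, 0, 0, 0, 0, 0]'

```text
clock: 9.6
tcp_pos: [0.4237, 0.1998, 0.0066]
orientation: [[0.208, 0.978, 0.001], [0.978, -0.208, 0.0], [0.0, 0.001, -1.0]]
ft_force: [-0.1, -0.5, 6.1]
grip_width: 0.159
gripper_force: 31.8
```

Emit:
step_arm --targets '[0, 0, -0.02, 0, 0, 0, 0, 0, 0, -0.04, 0, 0, 0, 0, 0, 0, 0, 0, 0, 0, 0]'

```text
clock: 9.98
tcp_pos: [0.4254, 0.2004, 0.0686]
orientation: [[0.208, 0.978, 0.006], [0.978, -0.208, 0.001], [0.002, 0.006, -1.0]]
ft_force: [0.4, -0.3, -0.8]
grip_width: 0.161
gripper_force: 31.1
```

```bash
python3 -c "
from h import *
plan([.4203,-.0336,.06],6.4,6);print(bot.state()['gripper_force'])
"
```

```text
q6 22.7 turn [ 0.006 -0.002 -0.321] dist [-0.0051 -0.234  -0.0086]
[-0.0383, 0.0073, 0.0014, 0.001, -0.0, -0.054]
[-0.0387, 0.0052, 0.0014, 0.001, -0.0, -0.054]
[-0.0389, 0.0031, 0.0014, 0.001, -0.0, -0.054]
[-0.039, 0.001, 0.0013, 0.001, -0.0, -0.054]
[-0.039, -0.0011, 0.0014, 0.001, -0.0, -0.054]
[-0.0388, -0.0032, 0.0013, 0.001, -0.0, -0.054]
31.08119308948517
```

Emit:
step_arm --targets '[-0.038, 0.007, 0, 0, 0, -0.054, 0, -0.039, 0.005, 0, 0, 0, -0.054, 0, -0.039, 0.003, 0, 0, 0, -0.054, 0, -0.039, 0.001, 0.002, 0, 0, -0.053, 0, -0.039, -0.001, 0.002, 0, 0, -0.053, 0, -0.039, -0.003, 0.002, 0, 0, -0.053, 0, 0, 0, 0.02, 0, 0, 0, 0, 0, 0, 0, 0, 0, 0, 0, 0, 0, 0, 0, 0, 0, 0]'

```text
clock: 11.1
tcp_pos: [0.4171, -0.034, 0.0396]
orientation: [[-0.111, 0.994, -0.001], [0.994, 0.111, 0.0], [0.001, -0.001, -1.0]]
ft_force: [-0.0, 1.0, -0.8]
grip_width: 0.165
gripper_force: 31.1
```

```bash
python3 -c "
from h import *
plan([.4203,-.0336,.0095],6.4,2)
"
```

```text
q6 -27.4 turn [-0.001 -0.001 -0.   ] dist [ 0.0032  0.0004 -0.0301]
[-0.0, 0.0016, 0.0151, -0.0, -0.0, -0.0]
[-0.0, 0.0017, 0.015, -0.0, -0.0, -0.0]
```

Emit:
step_arm --targets '[0, 0.003, 0.022, 0, 0, 0, 0, 0, 0, 0.008, 0, 0, 0, 0, 0, 0, 0, 0, 0, 0, 0, 0, 0, 0, 0, 0, 0, 0]'

```text
clock: 11.6
tcp_pos: [0.4206, -0.034, 0.0102]
orientation: [[-0.111, 0.994, 0.0], [0.994, 0.111, -0.0], [-0.0, 0.0, -1.0]]
ft_force: [-0.1, -0.2, -0.5]
grip_width: 0.162
gripper_force: 31.6
```

Emit:
step_arm --targets '[0, 0, 0, 0, 0, 0, 0.03, 0, 0, 0, 0, 0, 0, 0.03, 0, 0, -0.02, 0, 0, 0, 0.03, 0, 0, -0.04, 0, 0, 0, 0.05, 0, 0, 0, 0, 0, 0, 0.05]'

```text
clock: 12.22
tcp_pos: [0.4228, -0.035, 0.0725]
orientation: [[-0.111, 0.994, 0.006], [0.994, 0.111, -0.002], [-0.003, 0.006, -1.0]]
ft_force: [0.5, -0.0, -0.6]
grip_width: 0.587
gripper_force: 0.0
```

```bash
python3 -c "
from h import *
plan([.4176,.3462,.06],-72,9)
"
```

```text
q6 -27.2 turn [ 7.000e-03 -1.000e-03  1.368e+00] dist [-0.0052  0.3812 -0.0125]
[0.0422, 0.0041, 0.0013, 0.001, -0.0, 0.152]
[0.0423, -0.0023, 0.0013, 0.001, -0.0, 0.152]
[0.0415, -0.0087, 0.0013, 0.001, -0.0, 0.152]
[0.0397, -0.0149, 0.0013, 0.001, -0.0, 0.152]
[0.0369, -0.0207, 0.0013, 0.001, -0.0, 0.152]
[0.0334, -0.026, 0.0014, 0.001, -0.0, 0.152]
[0.029, -0.0308, 0.0014, 0.001, -0.0, 0.152]
[0.0241, -0.0349, 0.0014, 0.001, -0.0, 0.152]
[0.0185, -0.0381, 0.0014, 0.001, -0.0, 0.152]
```

Emit:
step_arm --targets '[0.042, 0.004, 0, 0, 0, 0.152, 0.05, 0.042, -0.002, 0, 0, 0, 0.152, 0.05, 0.042, -0.009, 0, 0, 0, 0.152, 0.06, 0.04, -0.015, 0, 0, 0, 0.152, 0.08, 0.037, -0.021, 0, 0, 0, 0.152, 0.08, 0.033, -0.026, 0.002, 0, 0, 0.152, 0.08, 0.029, -0.031, 0.002, 0, 0, 0.152, 0.08, 0.024, -0.035, 0.003, 0, 0, 0.152, 0.08, 0.018, -0.038, 0.003, 0, 0, 0.152, 0.08, 0, 0, 0, 0, 0, 0, 0.08]'

```text
clock: 13.48
tcp_pos: [0.4131, 0.3492, 0.0586]
orientation: [[0.95, 0.311, -0.001], [0.311, -0.95, -0.0], [-0.001, -0.0, -1.0]]
ft_force: [-0.1, -0.5, 0.0]
grip_width: 0.938
gripper_force: 0.0
```

```bash
python3 -c "
from h import *
plan([.4176,.3462,.004],-72,2)
im=bot.snapshot('top');cv2.imwrite('pics/t3.png',cv2.resize(im[150:250,170:350,::-1],None,fx=4,fy=4,interpolation=2))
"
```

```text
q6 99.5 turn [-0.     0.001  0.002] dist [ 0.0045 -0.003  -0.0546]
[0.0017, 0.0021, 0.0273, -0.0, 0.0, 0.001]
[0.0017, 0.0021, 0.0273, -0.0, 0.0, 0.001]
```

View pics/t3.png

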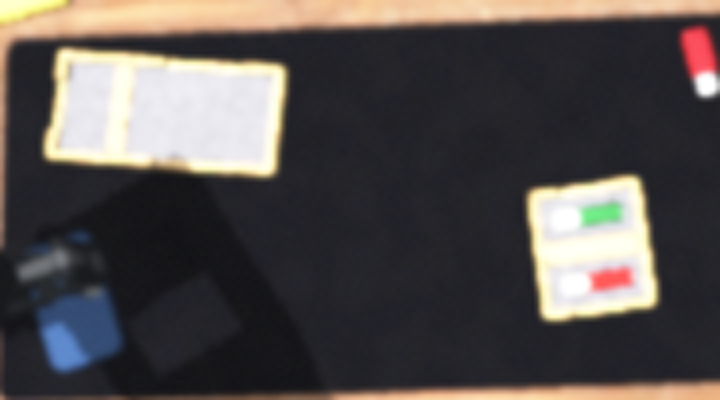

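Both cells sit centred in their troughs, with crop centres at about (587,216) and (595,282). The gripper is over the drive at (70,290). Open fingers stand back from the TCP, so I'll find the tip height by a gentle touch.

Emit:
step_arm --targets '[0.003, 0.004, 0.03, 0, 0, 0, 0.065, 0, 0, 0.02, 0, 0, 0, 0.06, 0, 0, 0.006, 0, 0, 0, 0.06, 0, 0, 0.002, 0, 0, 0, 0.06, 0, 0, 0, 0, 0, 0, 0.06]' --squeeze 30

```text
clock: 14.15
tcp_pos: [0.417, 0.3446, 0.004]
orientation: [[0.951, 0.309, -0.003], [0.309, -0.951, 0.001], [-0.002, -0.002, -1.0]]
ft_force: [-12.8, 0.2, 26.3]
grip_width: 0.704
gripper_force: 12.9
```

Emit:
step_arm --targets '[0, 0, 0.0015, 0, 0, 0, 0.06, 0, 0, 0, 0, 0, 0, 0.06]'

```text
clock: 14.4
tcp_pos: [0.4166, 0.3459, 0.0033]
orientation: [[0.951, 0.309, -0.003], [0.309, -0.951, 0.003], [-0.002, -0.004, -1.0]]
ft_force: [-17.4, 4.6, 31.3]
grip_width: 0.705
gripper_force: 16.1
```

Emit:
step_arm --targets '[0, 0, 0.0015, 0, 0, 0, 0.06, 0, 0, 0, 0, 0, 0, 0.06]'

```text
clock: 14.65
tcp_pos: [0.4185, 0.3442, -0.0003]
orientation: [[0.951, 0.309, 0.001], [0.309, -0.951, 0.001], [0.001, -0.0, -1.0]]
ft_force: [-0.5, 0.6, 0.6]
grip_width: 0.702
gripper_force: 0.6
```

A finger first landed on the drive's edge, then slipped down beside it with the force back to zero. I'll go down a little and close.

Emit:
step_arm --targets '[0, 0, 0.002, 0, 0, 0, 0.06, 0, 0, 0, 0, 0, 0, 0.06]'

```text
clock: 14.9
tcp_pos: [0.4177, 0.3435, -0.0039]
orientation: [[0.951, 0.308, -0.001], [0.308, -0.951, -0.001], [-0.002, 0.0, -1.0]]
ft_force: [0.6, 0.5, 0.3]
grip_width: 0.704
gripper_force: 0.0
```

```bash
python3 -c "
from h import *
s=bot.state();print(s['ft_force'].round(1),s['tcp_pos'])
im=bot.snapshot('side');t=bot.snapshot('top')
a=cv2.resize(im[130:185,235:315,::-1],(400,275),interpolation=2);b=cv2.resize(t[190:250,165:245,::-1],(400,300),interpolation=2)
cv2.imwrite('pics/d1.png',np.vstack([a,b]))
"
```

```text
[0.6 0.5 0.3] [ 0.4177388   0.34345457 -0.00389784]
```

View pics/d1.png

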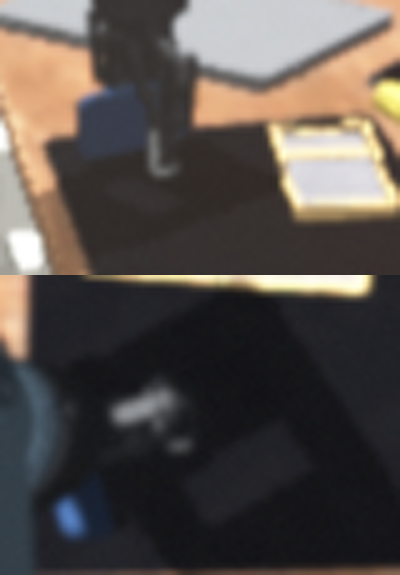

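The side crop shows the drive tipped up on edge between the fingers, with its blue face at about (105,125). I'll open wide and lift so it falls flat.

Emit:
step_arm --targets '[0, 0, 0, 0, 0, 0, 0.085, 0, 0, 0, 0, 0, 0, 0.085, 0, 0, -0.01, 0, 0, 0, 0.085, 0, 0, -0.02, 0, 0, 0, 0.085, 0, 0, -0.04, 0, 0, 0, 0.085, 0, 0, -0.04, 0, 0, 0, 0.085, -0.06, 0, 0, 0, 0, 0, 0.085, -0.06, 0, 0, 0, 0, 0, 0.085, -0.06, 0, 0, 0, 0, 0, 0.085]'

```text
clock: 16.12
tcp_pos: [0.2455, 0.2883, 0.1073]
orientation: [[0.951, 0.308, 0.001], [0.308, -0.951, 0.001], [0.001, -0.0, -1.0]]
ft_force: [0.2, 1.7, 0.8]
grip_width: 0.996
gripper_force: 0.0
```

```bash
python3 -c "
from h import *
s=bot.state();print(s['ft_force'].round(1),s['tcp_pos'])
im=bot.snapshot('side');t=bot.snapshot('top')
a=cv2.resize(im[130:185,235:315,::-1],(400,275),interpolation=2);b=cv2.resize(t[190:250,165:245,::-1],(400,300),interpolation=2)
cv2.imwrite('pics/d2.png',np.vstack([a,b]))
"
```

```text
[0.2 1.7 0.8] [0.24550052 0.28827966 0.1073194 ]
```

View pics/d2.png

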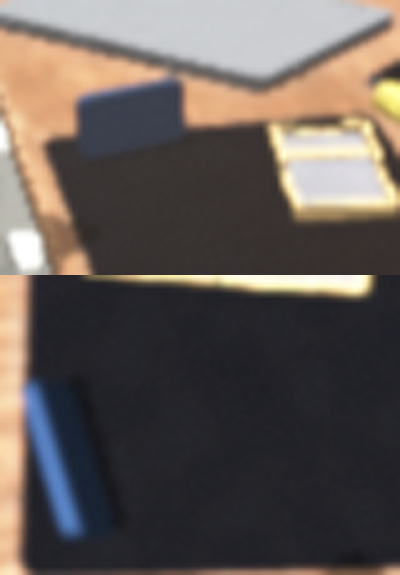

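The drive now stands on its long edge, its top edge a bright strip from about (172,212) to (179,241). I'll measure it and tip it flat with a gentle push high on its outer face.

```bash
python3 - <<'E'
from h import *
t=bot.snapshot("top").astype(int)
m=((t[:,:,2]>120)&(t[:,:,2]-t[:,:,0]>40)).astype(np.uint8); m[:190]=0;m[250:]=0;m[:,:160]=0;m[:,250:]=0
p=np.argwhere(m)[:,::-1]; w=cast("top",p,.052)[:,:2]*1000
print(len(p),cv2.minAreaRect(w.astype(np.float32)))
c=np.array(cv2.minAreaRect(w.astype(np.float32))[0])/1000
n=np.array([.308,-.951])
plan([*(c-.06*n),.1],-72,4)
print(c, c-.06*n)
E
```

```text
122 ((411.1466979980469, 363.914306640625), (85.13258361816406, 11.5709867477417), 18.200532913208008)
q6 103.4 turn [0.    0.001 0.002] dist [ 0.1486  0.1331 -0.0067]
[0.0457, -0.0201, 0.0016, 0.0, 0.0, 0.0]
[0.0456, -0.0201, 0.0016, 0.0, 0.0, 0.0]
[0.0457, -0.0201, 0.0017, 0.0, 0.0, 0.0]
[0.0456, -0.0201, 0.0016, 0.0, 0.0, 0.0]
[0.4111467  0.36391431] [0.3926667  0.42097431]
```

Emit:
step_arm --targets '[0.046, -0.02, 0, 0, 0, 0, 0, 0.046, -0.02, 0, 0, 0, 0, 0, 0.046, -0.02, 0, 0, 0, 0, 0, 0.045, -0.02, 0, 0, 0, 0, 0, 0, 0, 0.04, 0, 0, 0, 0, 0, 0, 0.028, 0, 0, 0, 0, 0, 0.02, 0, 0, 0, 0, 0, 0, 0.012, 0, 0, 0, 0, 0, 0, 0.006, 0, 0, 0, 0, 0, 0, 0.005, 0, 0, 0, 0, 0]'

```text
clock: 17.52
tcp_pos: [0.4107, 0.3804, 0.0402]
orientation: [[0.951, 0.308, 0.002], [0.308, -0.951, 0.001], [0.002, -0.001, -1.0]]
ft_force: [0.1, 0.1, 0.1]
grip_width: -0.004
gripper_force: 0.0
```

Emit:
step_arm --targets '[0, 0.005, 0, 0, 0, 0, 0, 0, 0.005, 0, 0, 0, 0, 0, 0, 0.005, 0, 0, 0, 0, 0, 0, 0.005, 0, 0, 0, 0, 0]'

```text
clock: 18.02
tcp_pos: [0.4158, 0.3612, 0.0388]
orientation: [[0.951, 0.309, -0.0], [0.309, -0.951, 0.0], [-0.0, -0.0, -1.0]]
ft_force: [-0.4, 0.3, -0.4]
grip_width: 0.004
gripper_force: 0.0
```

Emit:
step_arm --targets '[0, 0.005, 0, 0, 0, 0, 0, 0, 0.005, 0, 0, 0, 0, 0, 0, 0, 0, 0, 0, 0, 0]'

```text
clock: 18.4
tcp_pos: [0.419, 0.3516, 0.0388]
orientation: [[0.951, 0.308, 0.0], [0.308, -0.951, 0.0], [0.0, -0.0, -1.0]]
ft_force: [-1.0, -0.5, 0.4]
grip_width: 0.003
gripper_force: 0.0
```

Emit:
step_arm --targets '[0, 0, -0.05, 0, 0, 0, 0.085, 0, 0, -0.03, 0, 0, 0, 0.085, -0.06, 0, 0, 0, 0, 0, 0.085, -0.06, 0, 0, 0, 0, 0, 0.085, -0.06, 0, 0, 0, 0, 0, 0.085, 0, 0, 0, 0, 0, 0, 0.085]'

```text
clock: 19.15
tcp_pos: [0.243, 0.2947, 0.1175]
orientation: [[0.95, 0.311, -0.003], [0.311, -0.95, -0.002], [-0.004, 0.001, -1.0]]
ft_force: [0.6, -0.1, 0.4]
grip_width: 0.995
gripper_force: 0.0
```

```bash
python3 -c "
from h import *
s=bot.state();print(s['ft_force'].round(1),s['tcp_pos'])
im=bot.snapshot('side');t=bot.snapshot('top')
a=cv2.resize(im[130:185,235:315,::-1],(400,275),interpolation=2);b=cv2.resize(t[190:250,165:245,::-1],(400,300),interpolation=2)
cv2.imwrite('pics/d3.png',np.vstack([a,b]))
for th in (90,130):
  try: print(find(t,188,225,.005,th))
  except Exception as e: print(e)
"
```

```text
[ 0.6 -0.1  0.4] [0.2429891  0.29466417 0.11750828]
(array([0.4232377 , 0.33497791]), [56.569679260253906, 96.88590240478516], -71.61326599121094)
(array([0.42313562, 0.33488736]), [52.796573638916016, 93.16204071044922], -71.53203392028809)
```

View pics/d3.png

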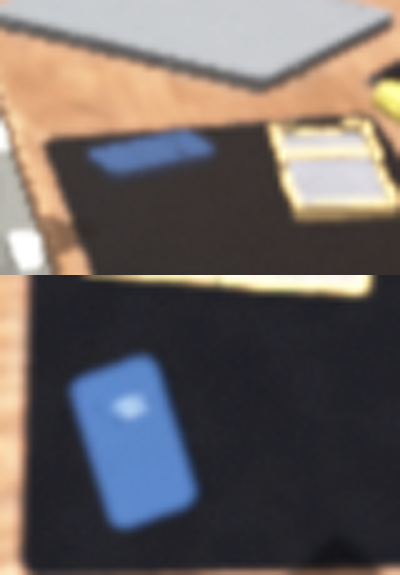

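The drive lies flat again at (.4232,.3349), sizes as expected.

```bash
python3 -c "
from h import *
plan([.4232,.3349,.04],-71.6,4)"
```

```text
q6 104.4 turn [-0.001 -0.002 -0.007] dist [ 0.1751  0.038  -0.0794]
[0.0445, 0.0045, 0.02, -0.0, -0.001, -0.002]
[0.0445, 0.0046, 0.0199, -0.0, -0.001, -0.002]
[0.0446, 0.0047, 0.0199, -0.0, -0.001, -0.002]
[0.0446, 0.0048, 0.0198, -0.0, -0.001, -0.002]
```

Emit:
step_arm --targets '[0.045, 0.005, 0.02, 0, 0, 0, 0.08, 0.045, 0.005, 0.02, 0, 0, 0, 0.08, 0.045, 0.005, 0.02, 0, 0, 0, 0.08, 0.043, 0.004, 0.019, 0, 0, 0, 0.08, 0, 0, 0, 0, 0, 0, 0.078, 0, 0, 0, 0, 0, 0, 0.078, 0, 0, 0, 0, 0, 0, 0.078]'

```text
clock: 20.12
tcp_pos: [0.4226, 0.3334, 0.0403]
orientation: [[0.951, 0.309, 0.001], [0.309, -0.951, 0.0], [0.001, -0.0, -1.0]]
ft_force: [-0.7, -0.4, -0.8]
grip_width: 0.912
gripper_force: 0.0
```

```bash
python3 -c "
from h import *
plan([.4232,.3349,.0015],-71.6,1)"
```

```text
q6 97.6 turn [-0.    -0.001 -0.007] dist [ 0.0006  0.0015 -0.0388]
[0.001, -0.0012, 0.0388, -0.0, -0.001, -0.007]
```

Emit:
step_arm --targets '[0.001, -0.001, 0.025, 0, 0, -0.007, 0.078, 0, 0, 0.014, 0, 0, 0, 0.076, 0, 0, 0, 0, 0, 0, 0.074, 0, 0, 0, 0, 0, 0, 0.07, 0, 0, 0, 0, 0, 0, 0.066, 0, 0, 0, 0, 0, 0, 0.062]'

```text
clock: 20.88
tcp_pos: [0.4238, 0.3347, 0.0014]
orientation: [[0.949, 0.315, 0.001], [0.315, -0.949, 0.0], [0.001, -0.0, -1.0]]
ft_force: [0.0, 0.1, 0.0]
grip_width: 0.727
gripper_force: 0.0
```

Emit:
step_arm --targets '[0, 0, 0, 0, 0, 0, 0.058, 0, 0, 0, 0, 0, 0, 0.045, 0, 0, 0, 0, 0, 0, 0.04, 0, 0, 0, 0, 0, 0, 0.04]'

```text
clock: 21.38
tcp_pos: [0.4237, 0.3346, 0.0012]
orientation: [[0.949, 0.315, 0.0], [0.315, -0.949, 0.0], [0.0, -0.0, -1.0]]
ft_force: [-1.7, -0.5, 4.8]
grip_width: 0.595
gripper_force: 31.6
```

Emit:
step_arm --targets '[0, 0, -0.01, 0, 0, 0, 0.04, 0, 0, -0.025, 0, 0, 0, 0.04, 0, 0, -0.025, 0, 0, 0, 0.04, 0, 0, 0, 0, 0, 0, 0.04]' --squeeze 40

```text
clock: 21.88
tcp_pos: [0.425, 0.3353, 0.0629]
orientation: [[0.949, 0.315, 0.004], [0.315, -0.949, 0.002], [0.005, -0.001, -1.0]]
ft_force: [0.7, 1.1, -1.3]
grip_width: 0.593
gripper_force: 42.5
```

```bash
python3 -c "
from h import *
plan([.5509,.2548,.055],-6.2,9); s=bot.state();print(s['grip_width'],s['ft_force'])"
```

```text
q6 97.3 turn [ 0.002 -0.004 -1.142] dist [ 0.1259 -0.0805 -0.0079]
[0.0104, 0.0129, 0.0009, 0.0, -0.0, -0.127]
[0.0087, 0.0141, 0.0009, 0.0, -0.0, -0.127]
[0.0069, 0.0151, 0.0009, 0.0, -0.0, -0.127]
[0.0049, 0.0159, 0.0009, 0.0, -0.0, -0.127]
[0.0029, 0.0164, 0.0009, 0.0, -0.0, -0.127]
[0.0008, 0.0166, 0.0009, 0.0, -0.0, -0.127]
[-0.0014, 0.0165, 0.001, 0.0, -0.0, -0.127]
[-0.0034, 0.0162, 0.0009, 0.0, -0.0, -0.127]
[-0.0055, 0.0157, 0.001, 0.0, -0.0, -0.127]
0.5932594797175927 [ 0.72714967  1.10533071 -1.30134846]
```

Emit:
step_arm --targets '[0.01, 0.013, 0, 0, 0, -0.127, 0.04, 0.009, 0.014, 0, 0, 0, -0.127, 0.04, 0.007, 0.015, 0, 0, 0, -0.127, 0.04, 0.005, 0.016, 0.001, 0, 0, -0.127, 0.04, 0.003, 0.016, 0.001, 0, 0, -0.127, 0.04, 0.001, 0.017, 0.002, 0, 0, -0.127, 0.04, -0.001, 0.017, 0.002, 0, 0, -0.127, 0.04, -0.003, 0.016, 0.002, 0, 0, -0.127, 0.04, -0.006, 0.016, 0.002, 0, 0, -0.127, 0.04, 0, 0, 0, 0, 0, 0, 0.04]'

```text
clock: 23.12
tcp_pos: [0.5502, 0.2535, 0.0495]
orientation: [[0.109, 0.994, -0.002], [0.994, -0.109, -0.0], [-0.001, -0.001, -1.0]]
ft_force: [-0.9, -0.5, -0.2]
grip_width: 0.591
gripper_force: 42.5
```

Emit:
step_arm --targets '[0, 0, 0.02, 0, 0, 0, 0.04, 0, 0, 0, 0, 0, 0, 0.04, 0, 0, 0, 0, 0, 0, 0.04]'

```text
clock: 23.5
tcp_pos: [0.5494, 0.2546, 0.0301]
orientation: [[0.107, 0.994, -0.001], [0.994, -0.107, -0.0], [-0.0, -0.001, -1.0]]
ft_force: [-0.0, -0.3, 0.3]
grip_width: 0.592
gripper_force: 42.5
```

```bash
python3 -c "
from h import *
plan([.5509,.2548,.0055],-6.2,1); s=bot.state();print(s['grip_width'],s['ft_force'])"
```

```text
q6 19.8 turn [-0.001  0.     0.001] dist [ 0.0015  0.0002 -0.0246]
[0.0003, 0.0015, 0.0246, -0.001, 0.0, 0.001]
0.592302261654429 [-0.02176437 -0.34745082  0.26952932]
```

Emit:
step_arm --targets '[0, 0.0015, 0.015, 0, 0, 0, 0.04, 0, 0, 0.008, 0, 0, 0, 0.04, 0, 0, 0, 0, 0, 0, 0.04, 0, 0, 0, 0, 0, 0, 0.04]'

```text
clock: 24.0
tcp_pos: [0.5518, 0.2542, 0.0078]
orientation: [[0.107, 0.994, 0.0], [0.994, -0.107, 0.0], [0.0, 0.0, -1.0]]
ft_force: [0.1, 0.7, -1.3]
grip_width: 0.592
gripper_force: 42.5
```

Emit:
step_arm --targets '[0, 0, 0.0015, 0, 0, 0, 0.04, 0, 0, 0, 0, 0, 0, 0.04, 0, 0, 0, 0, 0, 0, 0.04]'

```text
clock: 24.38
tcp_pos: [0.5519, 0.2542, 0.0065]
orientation: [[0.107, 0.994, 0.0], [0.994, -0.107, 0.0], [0.0, 0.0, -1.0]]
ft_force: [0.0, 0.4, -0.1]
grip_width: 0.589
gripper_force: 42.5
```

Emit:
step_arm --targets '[0, -0.001, 0.001, 0, 0, 0, 0.04, 0, 0, 0, 0, 0, 0, 0.04, 0, 0, 0, 0, 0, 0, 0.056, 0, 0, 0, 0, 0, 0, 0.062, 0, 0, 0, 0, 0, 0, 0.062]'

```text
clock: 25.0
tcp_pos: [0.5509, 0.2543, 0.0054]
orientation: [[0.107, 0.994, 0.0], [0.994, -0.107, 0.0], [0.0, 0.0, -1.0]]
ft_force: [-0.3, 0.5, -0.1]
grip_width: 0.725
gripper_force: 0.0
```

Emit:
step_arm --targets '[0, 0, -0.01, 0, 0, 0, 0.062, 0, 0, -0.03, 0, 0, 0, 0.062, 0, 0, -0.03, 0, 0, 0, 0.05, 0, 0, 0, 0, 0, 0, 0.04]'

```text
clock: 25.5
tcp_pos: [0.5533, 0.255, 0.079]
orientation: [[0.107, 0.994, 0.006], [0.994, -0.107, 0.002], [0.002, 0.006, -1.0]]
ft_force: [0.3, -0.1, 0.6]
grip_width: 0.469
gripper_force: 0.0
```

```bash
python3 -c "
from h import *
plan([.5775,-.1147,.05],-77,9)"
```

```text
q6 19.7 turn [ 0.004 -0.006  1.237] dist [ 0.0242 -0.3697 -0.029 ]
[-0.0406, 0.007, 0.0032, 0.0, -0.001, 0.137]
[-0.0392, 0.0125, 0.0032, 0.0, -0.001, 0.137]
[-0.0371, 0.0178, 0.0033, 0.0, -0.001, 0.137]
[-0.0344, 0.0227, 0.0033, 0.0, -0.001, 0.137]
[-0.0309, 0.0271, 0.0033, 0.0, -0.001, 0.137]
[-0.0269, 0.0311, 0.0033, 0.0, -0.001, 0.137]
[-0.0225, 0.0345, 0.0034, 0.0, -0.001, 0.137]
[-0.0175, 0.0372, 0.0034, 0.0, -0.001, 0.137]
[-0.0123, 0.0393, 0.0034, 0.0, -0.001, 0.137]
```

Emit:
step_arm --targets '[-0.041, 0.007, 0.002, 0, 0, 0.137, 0.04, -0.039, 0.012, 0.002, 0, 0, 0.137, 0.04, -0.037, 0.018, 0.002, 0, 0, 0.137, 0.04, -0.034, 0.023, 0.003, 0, 0, 0.137, 0.04, -0.031, 0.027, 0.003, 0, 0, 0.137, 0.04, -0.027, 0.031, 0.003, 0, 0, 0.137, 0.04, -0.022, 0.034, 0.003, 0, 0, 0.137, 0.04, -0.018, 0.037, 0.003, 0, 0, 0.137, 0.04, -0.012, 0.039, 0.003, 0, 0, 0.137, 0.04, 0, 0, 0, 0, 0, 0, 0.04]'

```text
clock: 26.75
tcp_pos: [0.5741, -0.1169, 0.0506]
orientation: [[0.974, 0.224, -0.001], [0.224, -0.974, -0.0], [-0.001, 0.0, -1.0]]
ft_force: [-0.3, 0.3, 0.1]
grip_width: 0.467
gripper_force: 0.0
```

Emit:
step_arm --targets '[0, 0, 0.02, 0, 0, 0, 0.04, 0, 0, 0, 0, 0, 0, 0.04, 0, 0, 0, 0, 0, 0, 0.04]'

```text
clock: 27.12
tcp_pos: [0.574, -0.1129, 0.0306]
orientation: [[0.973, 0.231, -0.001], [0.231, -0.973, 0.001], [-0.001, -0.001, -1.0]]
ft_force: [-0.9, 0.6, 0.1]
grip_width: 0.466
gripper_force: 0.0
```

```bash
python3 -c "
from h import *
plan([.5775,-.1147,.005],-77,1)
t=bot.snapshot('top')
for k in('media','battery'):print(find(t,*S[k]))
d=((t[:,:,2].astype(int)-t[:,:,0])>30).astype(np.uint8);d[:155]=0;d[205:]=0;d[:,:180]=0;d[:,245:]=0
p=np.argwhere(d)[:,::-1];w=cast('top',p,.008)[:,:2]*1000;print(len(p),cv2.minAreaRect(w.astype(np.float32)))
"
```

```text
q6 53.9 turn [-0.001  0.001  0.006] dist [ 0.0035 -0.0018 -0.0256]
[0.003, 0.0026, 0.0256, -0.001, 0.001, 0.006]
(array([0.55361426, 0.27866943]), [88.77088165283203, 176.8361358642578], -6.140800476074219)
(array([ 0.3957511 , -0.00752142]), [909.6984252929688, 1911.988037109375], -0.904876708984375)
563 ((550.8838500976562, 252.54592895507812), (93.242919921875, 53.7847785949707), 83.9778823852539)
```

The drive sits flat and straight in the large bay, within about 2 mm of centre. Now the stick.

Emit:
step_arm --targets '[0.003, 0.0025, 0.015, 0, 0, 0.006, 0.04, 0, 0, 0.0105, 0, 0, 0, 0.04, 0, 0, 0, 0, 0, 0, 0.036, 0, 0, 0, 0, 0, 0, 0.03, 0, 0, 0, 0, 0, 0, 0.01, 0, 0, 0, 0, 0, 0, 0.005, 0, 0, 0, 0, 0, 0, 0.005]' --squeeze 25

```text
clock: 28.05
tcp_pos: [0.5783, -0.1161, 0.0062]
orientation: [[0.975, 0.223, 0.001], [0.223, -0.975, -0.0], [0.001, 0.001, -1.0]]
ft_force: [-0.3, -0.7, 1.3]
grip_width: 0.18
gripper_force: 24.6
```

Emit:
step_arm --targets '[0, 0, -0.01, 0, 0, 0, 0.005, 0, 0, -0.03, 0, 0, 0, 0.005, 0, 0, -0.03, 0, 0, 0, 0.005, 0, 0, 0, 0, 0, 0, 0.005]'

```text
clock: 28.55
tcp_pos: [0.5802, -0.1168, 0.0792]
orientation: [[0.975, 0.223, 0.006], [0.223, -0.975, -0.002], [0.005, 0.004, -1.0]]
ft_force: [1.4, -0.0, -0.9]
grip_width: 0.18
gripper_force: 24.4
```

```bash
python3 -c "
from h import *
plan([.5600,.3383,.065],83.8,10)"
```

```text
q6 54.3 turn [ 0.003 -0.006  0.333] dist [-0.0202  0.4551 -0.0142]
[0.0082, -0.0448, 0.0013, 0.0, -0.001, 0.033]
[0.0067, -0.0451, 0.0013, 0.0, -0.001, 0.033]
[0.0052, -0.0453, 0.0013, 0.0, -0.001, 0.033]
[0.0037, -0.0454, 0.0013, 0.0, -0.001, 0.033]
[0.0022, -0.0455, 0.0013, 0.0, -0.001, 0.033]
[0.0007, -0.0455, 0.0013, 0.0, -0.001, 0.033]
[-0.0008, -0.0455, 0.0013, 0.0, -0.001, 0.033]
[-0.0023, -0.0455, 0.0013, 0.0, -0.001, 0.033]
[-0.0038, -0.0454, 0.0012, 0.0, -0.001, 0.033]
[-0.0053, -0.0453, 0.0013, 0.0, -0.001, 0.033]
```

Emit:
step_arm --targets '[0.008, -0.045, 0, 0, 0, 0.033, 0.005, 0.007, -0.045, 0, 0, 0, 0.033, 0.005, 0.005, -0.045, 0, 0, 0, 0.033, 0.005, 0.004, -0.045, 0, 0, 0, 0.033, 0.005, 0.002, -0.046, 0, 0, 0, 0.033, 0.005, 0.001, -0.046, 0, 0, 0, 0.033, 0.005, -0.001, -0.046, 0, 0, 0, 0.033, 0.005, -0.002, -0.046, 0.003, 0, 0, 0.034, 0.005, -0.004, -0.045, 0.004, 0, 0, 0.034, 0.005, -0.005, -0.045, 0.004, 0, 0, 0.034, 0.005]'

```text
clock: 29.8
tcp_pos: [0.5574, 0.3411, 0.0637]
orientation: [[0.994, -0.109, -0.001], [-0.109, -0.994, -0.001], [-0.001, 0.001, -1.0]]
ft_force: [1.2, 1.5, 0.0]
grip_width: 0.184
gripper_force: 24.5
```

Emit:
step_arm --targets '[0, 0, 0, 0, 0, 0, 0.005, 0, 0, 0.03, 0, 0, 0, 0.005, 0, 0, 0, 0, 0, 0, 0.005, 0, 0, 0, 0, 0, 0, 0.005]'

```text
clock: 30.3
tcp_pos: [0.5586, 0.3391, 0.0351]
orientation: [[0.994, -0.109, -0.0], [-0.109, -0.994, -0.0], [-0.0, 0.0, -1.0]]
ft_force: [-0.1, -0.2, 0.5]
grip_width: 0.182
gripper_force: 24.5
```

```bash
python3 -c "
from h import *
plan([.5600,.3383,.009],83.8,1);print(bot.state()['grip_width'])"
```

```text
q6 117.1 turn [ 0.     0.    -0.001] dist [ 0.0014 -0.0008 -0.0261]
[0.0015, 0.0007, 0.0261, 0.0, 0.0, -0.001]
0.18229668523208475
```

Emit:
step_arm --targets '[0.0015, 0.0005, 0.018, 0, 0, 0, 0.005, 0, 0, 0.007, 0, 0, 0, 0.005, 0, 0, 0, 0, 0, 0, 0.005, 0, 0, 0, 0, 0, 0, 0.005]'

```text
clock: 30.8
tcp_pos: [0.5597, 0.3392, 0.0097]
orientation: [[0.994, -0.108, -0.0], [-0.108, -0.994, -0.0], [-0.0, 0.0, -1.0]]
ft_force: [-0.5, -0.2, -0.5]
grip_width: 0.179
gripper_force: 27.9
```

Emit:
step_arm --targets '[0, 0, 0.001, 0, 0, 0, 0.005, 0, 0, 0, 0, 0, 0, 0.005, 0, 0, 0, 0, 0, 0, 0.02, 0, 0, 0, 0, 0, 0, 0.026, 0, 0, 0, 0, 0, 0, 0.026]'

```text
clock: 31.42
tcp_pos: [0.5598, 0.3393, 0.0088]
orientation: [[0.994, -0.108, 0.0], [-0.108, -0.994, 0.0], [0.0, -0.0, -1.0]]
ft_force: [0.2, -0.6, -0.4]
grip_width: 0.303
gripper_force: 0.0
```

Emit:
step_arm --targets '[0, 0, -0.01, 0, 0, 0, 0.026, 0, 0, -0.03, 0, 0, 0, 0.026, 0, 0, -0.03, 0, 0, 0, 0.04, 0, 0, 0, 0, 0, 0, 0.04]'

```text
clock: 31.92
tcp_pos: [0.5622, 0.3402, 0.0828]
orientation: [[0.994, -0.108, 0.006], [-0.108, -0.994, 0.002], [0.006, -0.003, -1.0]]
ft_force: [-0.8, 0.0, -0.1]
grip_width: 0.467
gripper_force: 0.0
```

```bash
python3 -c "
from h import *
plan([.4214,-.2347,.05],13.6,12)"
```

```text
q6 117.0 turn [-0.006 -0.003  1.225] dist [-0.1408 -0.5749 -0.0328]
[-0.0065, 0.0489, 0.0025, -0.001, -0.0, 0.102]
[-0.0015, 0.0493, 0.0026, -0.001, -0.0, 0.102]
[0.0035, 0.0492, 0.0026, -0.001, -0.0, 0.102]
[0.0085, 0.0486, 0.0027, -0.001, -0.0, 0.102]
[0.0134, 0.0475, 0.0027, -0.001, -0.0, 0.102]
[0.0182, 0.0458, 0.0028, -0.001, -0.0, 0.102]
[0.0228, 0.0438, 0.0028, -0.001, -0.0, 0.102]
[0.0271, 0.0412, 0.0029, -0.001, -0.0, 0.102]
[0.0312, 0.0382, 0.0029, -0.001, -0.0, 0.102]
[0.0349, 0.0349, 0.003, -0.001, -0.0, 0.102]
[0.0382, 0.0311, 0.003, -0.001, -0.0, 0.102]
[0.0412, 0.0271, 0.003, -0.001, -0.0, 0.102]
```

Emit:
step_arm --targets '[-0.006, 0.049, 0, 0, 0, 0.102, 0.04, -0.001, 0.049, 0, 0, 0, 0.102, 0.04, 0.003, 0.049, 0, 0, 0, 0.102, 0.04, 0.008, 0.049, 0, 0, 0, 0.102, 0.04, 0.013, 0.048, 0, 0, 0, 0.102, 0.04, 0.018, 0.046, 0, 0, 0, 0.102, 0.04, 0.023, 0.044, 0, 0, 0, 0.102, 0.04, 0.027, 0.041, 0, 0, 0, 0.102, 0.04, 0.031, 0.038, 0, 0, 0, 0.102, 0.04, 0.035, 0.035, 0.01, 0, 0, 0.102, 0.045]'

```text
clock: 33.17
tcp_pos: [0.4412, -0.1415, 0.0689]
orientation: [[0.425, -0.905, 0.001], [-0.905, -0.425, -0.001], [0.001, -0.001, -1.0]]
ft_force: [0.3, 0.5, -0.0]
grip_width: 0.528
gripper_force: 0.0
```

Emit:
step_arm --targets '[0.038, 0.031, 0.01, 0, 0, 0.102, 0.045, 0.041, 0.027, 0.01, 0, 0, 0.102, 0.045, 0, 0, 0.01, 0, 0, 0, 0.045, 0, 0, 0, 0, 0, 0, 0.045, 0, 0, 0, 0, 0, 0, 0.045]'

```text
clock: 33.8
tcp_pos: [0.4181, -0.2337, 0.0386]
orientation: [[0.238, -0.971, -0.001], [-0.971, -0.238, 0.001], [-0.001, 0.0, -1.0]]
ft_force: [-0.6, 0.5, -0.3]
grip_width: 0.524
gripper_force: 0.0
```

```bash
python3 -c "
from h import *
plan([.4214,-.2347,.0055],13.6,1)
t=bot.snapshot('top').astype(int); np.save('t4.npy',t)
d=((t[:,:,0]-t[:,:,2])>60).astype(np.uint8);d[:160]=0;d[192:]=0;d[:,:184]=0;d[:,:]*=1;d[:,202:]=0
print(np.argwhere(d).mean(0)[::-1],d.sum())
cv2.imwrite('pics/t4.png',cv2.resize(t[145:250,170:330,::-1].astype(np.uint8),None,fx=5,fy=5,interpolation=2))
"
```

```text
q6 122.8 turn [0.    0.001 0.003] dist [ 0.0033 -0.001  -0.0331]
[0.0018, -0.003, 0.0331, 0.0, 0.001, 0.003]
[190.82905983 173.93162393] 117
```

View pics/t4.png

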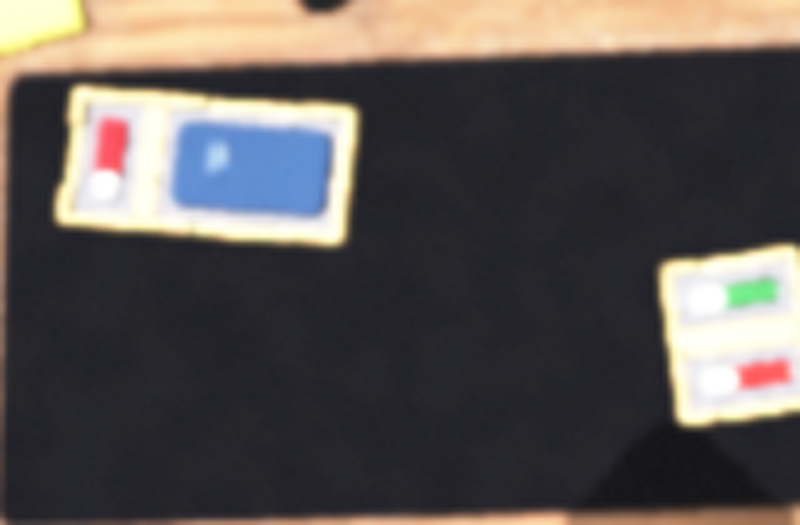

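All four are good: stick straight and central in the small bay at about (108,158) in the crop, drive at (252,168), cells at (735,295) and (742,375). Now the marker.

Emit:
step_arm --targets '[0.002, -0.003, 0.02, 0, 0, 0, 0.045, 0, 0, 0.013, 0, 0, 0, 0.045, 0, 0, 0, 0, 0, 0, 0.04, 0, 0, 0, 0, 0, 0, 0.03, 0, 0, 0, 0, 0, 0, 0.01, 0, 0, 0, 0, 0, 0, 0.005, 0, 0, 0, 0, 0, 0, 0.005]' --squeeze 25

```text
clock: 34.72
tcp_pos: [0.4218, -0.2366, 0.0064]
orientation: [[0.236, -0.972, 0.001], [-0.972, -0.236, -0.001], [0.001, -0.001, -1.0]]
ft_force: [-0.0, 0.9, 5.9]
grip_width: 0.166
gripper_force: 24.8
```

Emit:
step_arm --targets '[0, 0, -0.01, 0, 0, 0, 0.005, 0, 0, -0.03, 0, 0, 0, 0.005, 0, 0, -0.03, 0, 0, 0, 0.005, 0, 0, 0, 0, 0, 0, 0.005]'

```text
clock: 35.22
tcp_pos: [0.423, -0.2379, 0.0785]
orientation: [[0.236, -0.972, 0.004], [-0.972, -0.236, -0.004], [0.005, -0.003, -1.0]]
ft_force: [-0.2, 0.7, -0.8]
grip_width: 0.171
gripper_force: 24.4
```

```bash
python3 -c "
from h import *
plan([.5544,-.3066,.065],10.4,4)"
```

```text
q6 122.9 turn [-0.003 -0.005  0.057] dist [ 0.1314 -0.0687 -0.0135]
[0.0244, -0.0279, 0.0036, -0.001, -0.001, 0.014]
[0.0241, -0.0282, 0.0035, -0.001, -0.001, 0.014]
[0.0236, -0.0285, 0.0035, -0.001, -0.001, 0.014]
[0.0233, -0.0289, 0.0034, -0.001, -0.001, 0.014]
```

Emit:
step_arm --targets '[0.024, -0.028, 0, 0, 0, 0.014, 0.005, 0.024, -0.028, 0, 0, 0, 0.014, 0.005, 0.024, -0.028, 0, 0, 0, 0.014, 0.005, 0.024, -0.029, 0, 0, 0, 0.014, 0.005, 0, 0, 0.02, 0, 0, 0, 0.005, 0, 0, 0.02, 0, 0, 0, 0.005, 0, 0, 0, 0, 0, 0, 0.005, 0, 0, 0, 0, 0, 0, 0.005]'

```text
clock: 36.22
tcp_pos: [0.5517, -0.3053, 0.0355]
orientation: [[0.181, -0.983, -0.001], [-0.983, -0.181, 0.001], [-0.001, 0.001, -1.0]]
ft_force: [0.2, 0.5, 0.4]
grip_width: 0.169
gripper_force: 24.5
```

```bash
python3 -c "
from h import *
plan([.5544,-.308,.0095],10.4,1);print(bot.state()['grip_width'])"
```

```text
q6 129.8 turn [0.001 0.001 0.001] dist [ 0.0027 -0.0027 -0.026 ]
[0.0032, -0.0021, 0.026, 0.001, 0.001, 0.001]
0.16895009677436965
```

Emit:
step_arm --targets '[0.003, -0.002, 0.018, 0, 0, 0, 0.005, 0, 0, 0.007, 0, 0, 0, 0.005, 0, 0, 0, 0, 0, 0, 0.005, 0, 0, 0, 0, 0, 0, 0.005]'

```text
clock: 36.72
tcp_pos: [0.5549, -0.3082, 0.0106]
orientation: [[0.182, -0.983, -0.0], [-0.983, -0.182, 0.0], [-0.0, 0.0, -1.0]]
ft_force: [-0.2, 0.8, -0.0]
grip_width: 0.164
gripper_force: 24.3
```

Emit:
step_arm --targets '[0, 0, 0.0005, 0, 0, 0, 0.005, 0, 0, 0, 0, 0, 0, 0.005, 0, 0, 0, 0, 0, 0, 0.02, 0, 0, 0, 0, 0, 0, 0.028, 0, 0, 0, 0, 0, 0, 0.028]'

```text
clock: 37.35
tcp_pos: [0.555, -0.3083, 0.0103]
orientation: [[0.182, -0.983, 0.0], [-0.983, -0.182, -0.0], [0.0, -0.0, -1.0]]
ft_force: [-0.6, 0.5, 0.5]
grip_width: 0.329
gripper_force: 0.0
```

Emit:
step_arm --targets '[0, 0, -0.01, 0, 0, 0, 0.028, 0, 0, -0.03, 0, 0, 0, 0.028, 0, 0, -0.05, 0, 0, 0, 0.028, 0, 0.06, -0.02, 0, 0, 0, 0.028, 0, 0.06, -0.02, 0, 0, 0, 0.028, 0, 0.06, 0, 0, 0, 0, 0.028, 0, 0, 0, 0, 0, 0, 0.028]'

```text
clock: 38.22
tcp_pos: [0.3763, -0.3413, 0.1406]
orientation: [[0.178, -0.984, -0.0], [-0.984, -0.178, -0.001], [0.0, 0.001, -1.0]]
ft_force: [0.5, -0.4, -0.0]
grip_width: 0.326
gripper_force: 0.0
```

```bash
python3 -c "
from h import *
t=bot.snapshot('top')
cv2.imwrite('pics/t5.png',cv2.resize(t[145:255,320:500,::-1],None,fx=4.4,fy=4.4,interpolation=2))
s=bot.state();print(s['tcp_pos'],s['clock'])
"
```

```text
[ 0.37821884 -0.34146736  0.1408669 ] 38.275
```

View pics/t5.png

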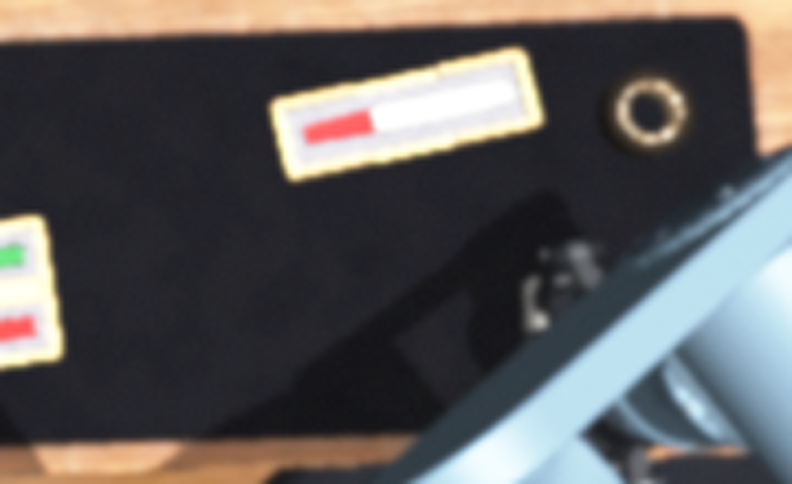

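The marker lies straight and central in the pen tray, spanning about (303,130) to (512,95) in the crop. The tape is untouched at (650,112), and the gripper is clear of everything at z 0.14.

```bash
python3 -c "
from bench import bot
print(bot.finish_job())"
```

```text
the job is handed in; nothing more can be done
None
```

I placed both cells, the drive, the stick and the marker in their places and handed the job in at 38 s; on the way the drive tipped onto its edge during a first failed grasp, and I pushed it flat and re-gripped it.

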